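# Pick out the full tin of cutting nozzles by its weight

## Robot

A 7-joint arm with a two-finger parallel gripper is mounted at the origin on the work surface. World frame = base frame: x ahead of the robot, y to its left, z up, the work surface at z = 0. Lengths are in mm, angles in rad, forces in N, time in s.
With the tool pointing down it reaches from about 400 to 900 mm from the base axis. Payload 5.6 kg.
Tool frame: the origin (TCP) lies midway between the tips of the shut fingers; the grasp point (between the pads) lies 19 mm behind it; x points along the fingers, y is the direction in which the jaws open and shut, and the axes are right-handed (so a half turn about x gives the same grasp; the last joint's range is limited). The gripper opens to 92 mm and grips with 3 to 60 N. Pads are 20 mm wide; open, the fingers measure 128 mm over their backs; the gripper's body (75 mm by 189 mm) begins 69 mm behind the grasp point.
Start: joints at [-1.379, 0.468, -0.012, 1.603, 0.006, 1.071, -0.056], TCP at [151.263, 632.162, 214.592] pointing down, gripper open.
Joint ranges: [-2.53, 2.53], [-0.31, 2.02], [-1.57, 1.55], [0.28, 2.44], [-1.29, 4.43], [0.15, 1.84], [-2.92, 2.92]. Speed limits (rad/s): [2.57, 2.57, 3.14, 3.14, 3.14, 3.14, 3.14].

## Interface

Orientations are given as a rotation vector (axis times angle).
In Python, from cell import robot, grip, kin, viewer gives the robot as it stands. Calls block until the motion is done:
- robot.movep(position, orientation): joint-space move of the TCP to a pose.
- robot.servo_line(position, feed=150, rotation=None): straight line of the TCP; rotation=None keeps the orientation; feed is the mean speed in mm/s.
- robot.goto_joints(angles): joint-space move.
- grip(opening, newtons=None): opening from 0.0 (shut) to 1.0 (fully open); newtons is the grip in N (None keeps the last); returns when the fingers have stopped.
- robot.hold(seconds).
- kin.ik(position, orientation): joint angles nearest the present ones, or None.
- robot.observe(): the state.
- viewer.read_camera(name): name is "side" or "top" or "wrist"; returns the picture (420x560x3 uint8, red, green, blue); there is no depth.
- viewer.camera_info(name): a dict with "camera_matrix" (3x3 intrinsics, pixels), "k1" (the pictures are not rectified: a ray, as slopes to the right and down, at radius r is drawn at 1 + k1 r^2 times it, then the intrinsics apply), "R" (3x3) and "t" (3): a world point X has camera coordinates R X + t. Camera axes: x right, y down, z forward; pixel columns grow to the right and rows downward; lengths in mm; the calibration is good to about 2 mm. A picture is of the moment at which its call begins: read the wrist's pose just before it. camera_info takes no time and is no camera call; for the wrist camera it gives the pose at the moment of the call.
A pose or a line that the arm cannot do raises robot.IKError and nothing moves.
- robot.job_done(): hands the job in, once; it reports no verdict.
Trained networks look in the newest picture that a camera, given by its name, has taken for a name from the list of things; names that differ only in an ending like _2 or _b are one class to them, and where a whole thing is asked for, a point or a joint stands for the part that bears it (a point fixed in the world has none). Each returns a list of dicts, best first, with "confidence" (0 to 1); they miss things now and then, are a little off and sometimes report something else, mostly with a low value. They report only what shows in the picture. A call takes as long as a camera call. They do not tell look-alikes from the thing itself.
- viewer.silhouettes(name, camera): "mask" (420x560 bool, what is visible of it).
- viewer.pinpoint(name, camera): "at" ([x, y, z] in mm, in the coordinates of the camera as it stood for that picture, good to about 4 mm: a listed point, or the origin of a listed thing).
The state is a dict: "t": time; "joints": joint angles; "joint_velocities": joint speeds; "joint_torque": joint torques, N m; "tcp_pos": TCP position; "tcp_rot": TCP orientation; "contact_force": force on the tool from outside, world axes, zero at the start; "wrist_torque": the same for the moment, N m; "grip_width": opening from 0.0 (shut) to 1.0 (fully open).
Only numpy, scipy, OpenCV 4.12 (cv2) and the standard library are available. Lean on these libraries where they do the work, as an engineer would, in place of code of your own. Each camera call takes 0.05 s, during which the arm holds its last target.

## Task

One of these three identical closed tins is full of brass cutting nozzles, the other two are part-used: lift them to feel which is the heaviest, set the two lighter ones gently upright in the shallow refill tray (do not drop or tip any tin), and hold the heaviest up, upright and still, with its underside at least 15 cm above the bench and touching nothing but the gripper. Finish while holding it up; do not put it down or let go, and leave the other things on the bench where they are.

Things in the scene. Friction and masses are not known exactly. Their poses are not given: they have to be found in the camera images.
- tin_a_mid (a point): One of three closed round steel tins that look alike, diameter 60 mm (61 at lid and foot), 80 mm high, upright on the bench. They differ only in hidden weight, 0.20 to 0.80 kg; the heaviest, a different one each time, has at least 0.28 kg more than the others. The packed contents can shift 3 mm. Point: on the axis, half-way up (40 mm above the underside); z up along the axis.
- tin_b_mid (a point): One of three closed round steel tins that look alike, diameter 60 mm (61 at lid and foot), 80 mm high, upright on the bench. They differ only in hidden weight, 0.20 to 0.80 kg; the heaviest, a different one each time, has at least 0.28 kg more than the others. The packed contents can shift 3 mm. Point: on the axis, half-way up (40 mm above the underside); z up along the axis.
- tin_c_mid (a point): One of three closed round steel tins that look alike, diameter 60 mm (61 at lid and foot), 80 mm high, upright on the bench. They differ only in hidden weight, 0.20 to 0.80 kg; the heaviest, a different one each time, has at least 0.28 kg more than the others. The packed contents can shift 3 mm. Point: on the axis, half-way up (40 mm above the underside); z up along the axis.
- tray: The refill tray: a shallow open aluminium tray fixed to the bench, 130 mm along its x, 280 mm along its y, rim 18 mm above the bench, walls 4 mm, floor 4 mm thick. Origin: centre of its underside, on the bench; z up. It has room for three tins in a row along its y (at y = -85, 0 and +85 mm).
- tape: Bystander: tape measure in a black case, 66 x 56 x 36 mm high, lying on the bench. Origin: underside (tools: near the middle). Leave it where it is.
- nozzle: Bystander: small brass cutting nozzle standing on its base, diameter 28 mm, 30 mm high. Origin: underside (tools: near the middle). Leave it where it is.
- spray: Bystander: grey spray can with a black cap, diameter 56 mm, 130 mm high, taller than the tins. Origin: underside (tools: near the middle). Leave it where it is.
- wrench: Bystander: steel wrench, 180 mm long, lying flat along its x. Origin: underside (tools: near the middle). Leave it where it is.
- offcut: Bystander: steel plate offcut, 100 x 160 x 10 mm, lying flat. Origin: underside (tools: near the middle). Leave it where it is.
- square: Bystander: small triangular steel welding square, legs 80 mm, 14 mm thick, lying flat. Origin: underside (tools: near the middle). Leave it where it is.
- hammer: Bystander: hammer, 260 mm long, lying along its x. Origin: underside (tools: near the middle). Leave it where it is.
- mug: Bystander: white mug, diameter 76 mm, 85 mm high, handle at its +y. Origin: underside (tools: near the middle). Leave it where it is.
There are look-alikes about, which are no part of the job. What is shaped like the part that bears tin_c_mid but brown, orange or turquoise is not meant.

How it is judged:
By the outcome, as a careful person would: the job done as asked, in the order asked, and still so for the second after the job is handed in, while the arm keeps its last pose, push and grip.
It also fails if it takes over 72 s, if anything falls off the work surface, if the arm or the gripper's body presses on something with over 40 N, if the wrist force passes 120 N, or if a joint passes its speed limit or range.

## Working session

There is one attempt and no reset: what is moved stays moved. The work goes in short steps, each a Python script; the robot and the scene stay as the last script left them, time stands still between calls to the robot, and variables do not carry over. Pictures are saved under pics/ and viewed, and the job is handed in when it is done.

```bash
ls; mkdir -p pics
python3 - <<'E'
from cell import robot,grip,kin,viewer
import cv2
o=robot.observe(); print({k:(v if not hasattr(v,'round') else v) for k,v in o.items()})
for c in("side","top","wrist"):
    im=viewer.read_camera(c); cv2.imwrite(f"pics/{c}0.png",im[:,:,::-1])
    i=viewer.camera_info(c); print(c,i)
E
```

```text
pics
{'t': 0.0, 'joints': array([-1.3789999 ,  0.46837394, -0.01158062,  1.60363847,  0.00597047,
        1.07138293, -0.0563044 ]), 'joint_velocities': array([-0.00189932, -0.00056143, -0.00077336,  0.00084135, -0.00045741,
        0.0002891 ,  0.00049107]), 'joint_torque': array([ 8.18699773e-04, -5.20571744e+01, -1.22985186e-02, -2.43755203e+01,
       -5.66961779e-02,  1.68911414e-02,  1.40522511e-04]), 'tcp_pos': array([151.15603483, 631.57434584, 213.6362847 ]), 'tcp_rot': array([ 0.18302572,  1.56301727, -0.18580407]), 'contact_force': array([-0.77921319, -0.11898989,  0.49148631]), 'wrist_torque': array([ 0.04033287, -0.01516182, -0.05240968]), 'grip_width': 0.996920089271803}
side {'camera_matrix': array([[415.86436847,   0.        , 275.6064792 ],
       [  0.        , 415.86436847, 204.19457514],
       [  0.        ,   0.        ,   1.        ]]), 'k1': -0.07355961600427717, 'R': array([[ 0.94845563, -0.31690294,  0.00211001],
       [-0.16278199, -0.49287958, -0.85473489],
       [ 0.27190798,  0.81033465, -0.51906051]]), 't': array([-482.59151562,  191.72478367,  983.41161252])}
top {'camera_matrix': array([[387.84311334,   0.        , 278.63765622],
       [  0.        , 387.84311334, 208.33440311],
       [  0.        ,   0.        ,   1.        ]]), 'k1': -0.10859270189762928, 'R': array([[ 0.00725186, -0.99981175,  0.01799626],
       [-0.98157647, -0.01055354, -0.19077803],
       [ 0.19093204, -0.01628121, -0.98146823]]), 't': array([107.19675415, 552.90014761, 832.76394167])}
wrist {'camera_matrix': array([[326.09250988,   0.        , 281.05987341],
       [  0.        , 326.09250988, 209.6506166 ],
       [  0.        ,   0.        ,   1.        ]]), 'k1': -0.06790715977717161, 'R': array([[ 0.23203194,  0.97270725, -0.00133198],
       [ 0.93906417, -0.22364919,  0.26103549],
       [ 0.25361322, -0.06181938, -0.96532829]]), 't': array([-649.5340367 ,  -29.40030957,  390.183815  ])}
```

View pics/side0.png

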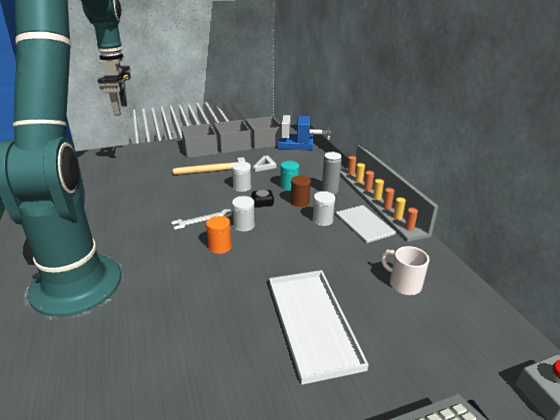

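View pics/top0.png

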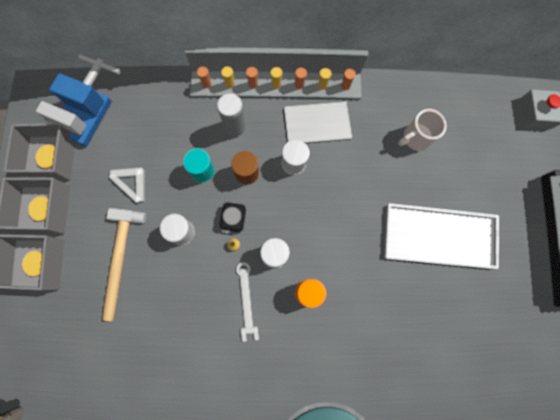

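View pics/wrist0.png

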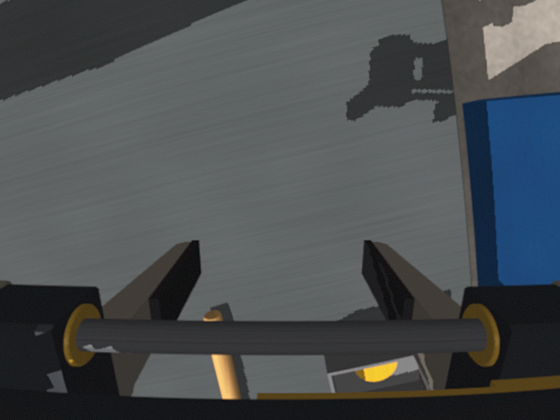

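Candidates for the tins, by pixel in the top view:
- **White tins, wanted:** (175,230), (275,253), (294,157). In the side view they are at (242,177), (243,213), (323,208).
- **Look-alikes, not meant:** turquoise (199,165), brown (245,167), orange (312,293), and the taller grey spray can (232,115).

The tray is at (441,237) in the top view. Next I'll measure from both cameras.

```bash
cat > h.py <<'E'
from cell import robot,grip,kin,viewer
import cv2,numpy as np
from scipy.optimize import least_squares
def proj(info,X):
    c=np.atleast_2d(X)@info['R'].T+info['t']; s=c[:,:2]/c[:,2:]
    r2=(s**2).sum(1,keepdims=True); s=s*(1+info['k1']*r2); K=info['camera_matrix']
    return s@K[:2,:2].T+K[:2,2]
def ray(info,uv):
    K=info['camera_matrix']; d=np.array([info['k1'],0,0,0,0.])
    s=cv2.undistortPoints(np.array([[uv]],float),K,d)[0,0]
    dd=info['R'].T@np.array([s[0],s[1],1]); o=-info['R'].T@info['t']; return o,dd/np.linalg.norm(dd)
def onplane(info,uv,z):
    o,d=ray(info,uv); return o+d*(z-o[2])/d[2]
def tri(i1,u1,i2,u2):
    o1,d1=ray(i1,u1);o2,d2=ray(i2,u2)
    a=np.linalg.lstsq(np.c_[d1,-d2],o2-o1,rcond=None)[0]
    p,q=o1+a[0]*d1,o2+a[1]*d2; return (p+q)/2,np.linalg.norm(p-q)
def w(info,c): return info['R'].T@(np.array(c)-info['t'])
E
python3 - <<'E'
from h import *
np.set_printoptions(precision=1,suppress=True)
for c in("side","top"):
    viewer.read_camera(c); i=viewer.camera_info(c)
    im=None
    for n in("tin_a_mid","tray","spray","mug","nozzle","tape","offcut","wrench","hammer"):
        for r in viewer.pinpoint(n,c):
            X=w(i,r['at']); print(c,n,round(r['confidence'],2),X,proj(i,X)[0])
    for r in viewer.silhouettes("tin_a_mid",c)+viewer.silhouettes("tray",c):
        ys,xs=np.nonzero(r['mask']); print(' sil',round(r['confidence'],2),xs.min(),xs.max(),ys.min(),ys.max(),len(xs))
print(robot.observe()['t'])
E
```

```text
side tin_a_mid 0.75 [500.1 342.1  40.8] [240.4 176. ]
side tray 0.9 [ 494.8 -288.    -1.7] [312. 323.]
side spray 0.76 [769.  221.3   0.2] [329.1 191.3]
side spray 0.27 [453.9 120.8  39.5] [243.9 212.8]
side nozzle 0.35 [784.2  10.8   1.4] [364.3 224. ]
side tape 0.71 [539.3 218.1   4.2] [262.8 201.9]
side offcut 0.92 [781.1  12.5   2. ] [363.1 223.7]
side wrench 0.57 [338.8 182.    2.6] [201.3 219.3]
side hammer 0.58 [420.1 490.3   2.2] [209.1 170.8]
 sil 0.98 232 250 162 191 504
 sil 0.7 269 368 271 383 6860
top tin_a_mid 0.57 [502.5 348.5  41.5] [175.4 229.3]
top tray 0.69 [ 494.2 -284.4    1.9] [440.1 237.1]
top tray 0.52 [470.  212.9  -3.8] [235.7 246.1]
top mug 0.74 [ 755.  -242.9    2.4] [417.  135.9]
top mug 0.74 [779.2  14.1   3.2] [317.6 124.5]
top nozzle 0.63 [470.8 219.   -1.8] [233.1 245.6]
top tape 0.8 [537.6 222.2   1.5] [232.4 217.7]
top offcut 0.64 [779.1  17.    3.1] [316.4 124.6]
top wrench 0.77 [342.8 181.5   3. ] [247.7 300.7]
top hammer 0.57 [423.7 491.4   2.1] [118.6 263.5]
top hammer 0.48 [448.2 118.2  37.5] [275.5 254.4]
top hammer 0.19 [772.  226.7   2.3] [233.6 126.2]
 sil 0.71 161 194 213 244 821
 sil 0.56 384 498 204 267 6022
1.35
```

Run:
```python
import cv2,numpy as np
a=cv2.imread("pics/top0.png")[130:290,150:340];b=cv2.imread("pics/side0.png")[140:270,190:360]
a=cv2.resize(a,(760,640))[:600];cv2.imwrite("pics/topc.png",a)
cv2.imwrite("pics/sidec.png",cv2.resize(b,None,fx=4.5,fy=4.5,interpolation=cv2.INTER_CUBIC))
```

```text
(no output)
```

View pics/topc.png

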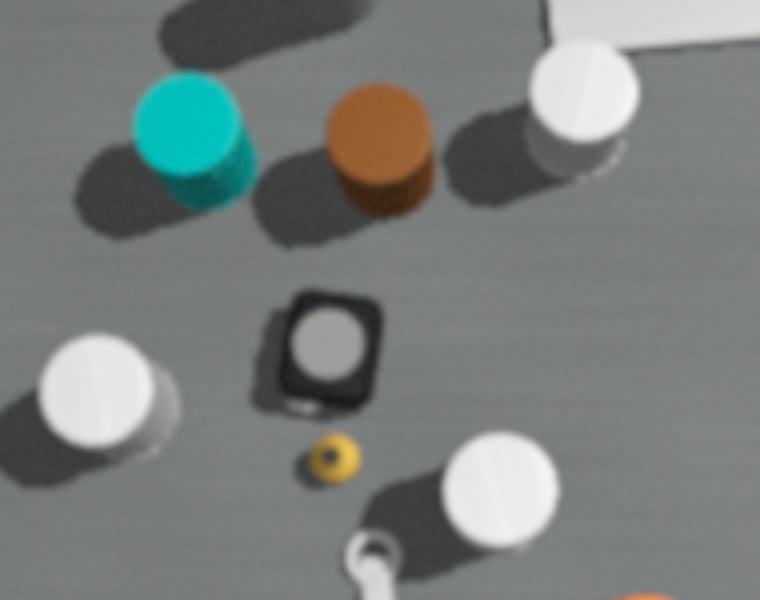

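View pics/sidec.png

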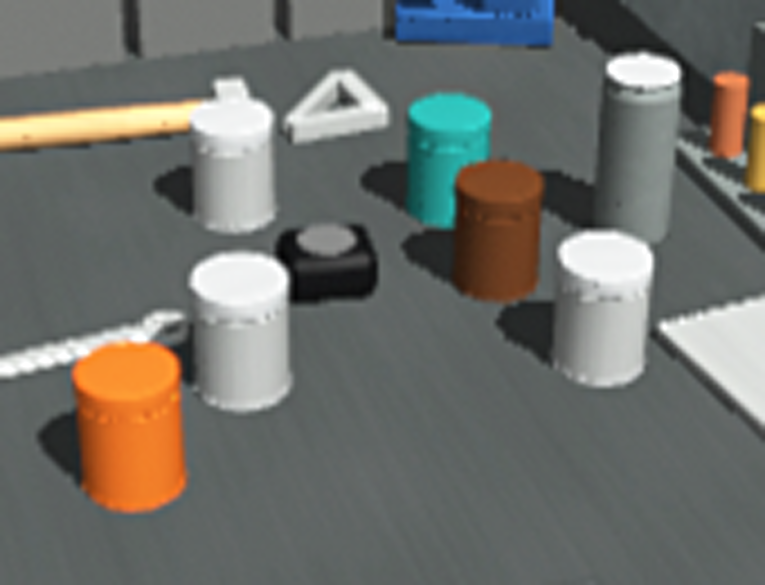

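The crops show three white tins. The orange, brown and turquoise ones are separate look-alikes. Now triangulating the lid centres and the tray.

```bash
cat > fit.py <<'E'
from h import *
np.set_printoptions(precision=1,suppress=True)
T,S=viewer.camera_info("top"),viewer.camera_info("side")
tins={'a':((174.2,227.5),(241.3,166.9)),'b':((275,252.5),(243.1,202.4)),'c':((296,152.7),(324.4,196.7))}
imt=cv2.imread("pics/top0.png");ims=cv2.imread("pics/side0.png")
for k,(u,v) in tins.items():
    X,e=tri(T,u,S,v); print(k,X,'gap',e, 'top@80',onplane(T,u,80),'side@80',onplane(S,v,80))
# tray: bright mask corners
def tm(im,x0,x1,y0,y1):
    m=np.zeros(im.shape[:2],np.uint8); s=im[y0:y1,x0:x1]; m[y0:y1,x0:x1]=(s.min(2)>140)*255
    n,l,st,_=cv2.connectedComponentsWithStats(m); j=1+np.argmax(st[1:,4]); return (l==j).astype(np.uint8)
for nm,im,inf,b in(('top',imt,T,(375,510,195,280)),('side',ims,S,(255,380,260,392))):
    m=tm(im,*b); c=max(cv2.findContours(m,cv2.RETR_EXTERNAL,cv2.CHAIN_APPROX_NONE)[0],key=cv2.contourArea)
    h=cv2.convexHull(c); 
    q=cv2.approxPolyDP(h,6,True)[:,0]; print(nm,q.tolist())
    def model(p):
        P=np.array([[sx*65,sy*140] for sx,sy in((-1,-1),(1,-1),(1,1),(-1,1))]);cs,sn=np.cos(p[2]),np.sin(p[2])
        W=P@np.array([[cs,sn],[-sn,cs]])+p[:2]; 
        pts=np.r_[np.c_[W,[18]*4],np.c_[W,[0]*4]]; return pts
    hp=h[:,0].astype(float)
    def res(p):
        q=cv2.convexHull(proj(inf,model(p)).astype(np.float32))
        return [cv2.pointPolygonTest(q,tuple(map(float,x)),True) for x in c[::4,0]]
    r=least_squares(res,[494,-286,0.0],x_scale=[1,1,.01],diff_step=1e-4,loss='soft_l1'); print(nm,r.x,np.round(r.x[2],4),'rms',np.sqrt(np.mean(np.square(res(r.x)))))
E
python3 fit.py
```

```text
a [503.5 343.1  73.2] gap 2.6576740168197124 top@80 [501.2 341.6  80. ] side@80 [501.6 329.6  80. ]
b [451.  119.5  75.2] gap 3.0951355630586157 top@80 [449.1 119.8  80. ] side@80 [450.7 111.5  80. ]
c [678.7  73.4  77.2] gap 3.0193630183400235 top@80 [676.2  74.   80. ] side@80 [678.3  69.5  80. ]
top [[388, 203], [498, 214], [499, 267], [387, 258]]
top [ 496.6 -290.8   -0.1] -0.0963 rms 0.5677662419182748
side [[322, 270], [368, 365], [302, 384], [269, 279]]
side [ 495.4 -287.7    0. ] 0.0 rms 2.951607924662943
```

```bash
sed -i 's/\[494,-286,0.0\]/[494,-286,-0.08]/' fit.py; python3 fit.py | tail -2
cat >> h.py <<'E'
from scipy.spatial.transform import Rotation as Rot
def ori(phi):  # tool down, jaw axis at angle phi in world xy
    y=np.array([np.cos(phi),np.sin(phi),0]); x=np.array([0,0,-1.]); z=np.cross(x,y)
    return Rot.from_matrix(np.c_[x,y,z]).as_rotvec()
TIN={'a':(502.5,344),'b':(450.5,119.5),'c':(678,73.5)}
E
python3 - <<'E'
from h import *
np.set_printoptions(precision=2,suppress=True)
print(Rot.from_rotvec(robot.observe()['tcp_rot']).as_matrix())
T=viewer.camera_info("top")
for n,u in(('brown',(245,160)),('orange',(312,293)),('turq',(199,162))): print(n,onplane(T,u,80))
for n,p in list(TIN.items())+[('t1',(488,-205)),('t2',(505,-375))]:
  for phi in(0,np.pi,np.pi/2,-np.pi/2):
    for z in(24,250): print(n,round(phi,2),z,kin.ik([*p,z],ori(phi)))
E
```

```text
side [[322, 270], [368, 365], [302, 384], [269, 279]]
side [ 498.3 -288.2   -0.1] -0.0997 rms 0.7576622362577288
[[ 0.    0.23  0.97]
 [ 0.    0.97 -0.23]
 [-1.    0.    0.  ]]
brown [657.27 189.66  80.  ]
orange [363.17  40.06  80.  ]
turq [651.59 293.97  80.  ]
a 0 24 [-0.89  0.66  0.31  1.84 -0.3   0.69 -0.41]
a 0 250 [-0.97  0.37  0.41  1.69 -0.16  1.11 -0.51]
a 3.14 24 [-0.46  0.67 -0.26  1.81  0.25  0.7   2.28]
a 3.14 250 [-0.52  0.38 -0.18  1.66  0.07  1.11  2.42]
a 1.57 24 [-0.69  0.64  0.04  1.82 -0.04  0.68  0.95]
a 1.57 250 [-0.73  0.36  0.1   1.68 -0.04  1.1   0.95]
a -1.57 24 [-1.08  0.71  0.57  1.85 -0.55  0.74 -1.77]
a -1.57 250 [-1.17  0.41  0.69  1.71 -0.29  1.12 -1.97]
b 0 24 [-0.65  0.5   0.38  2.19 -0.37  0.52  0.01]
b 0 250 [-0.85  0.11  0.56  2.03 -0.07  1.03 -0.25]
b 3.14 24 [-0.21  0.48 -0.15  2.16  0.14  0.51  2.68]
b 3.14 250 [-0.48  0.11  0.17  2.01 -0.02  1.03  2.83]
b 1.57 24 [-0.45  0.48  0.14  2.17 -0.14  0.5   1.37]
b 1.57 250 [-0.69  0.1   0.39  2.02 -0.05  1.03  1.29]
b -1.57 24 [-0.81  0.54  0.59  2.2  -0.57  0.56 -1.37]
b -1.57 250 [-0.99  0.11  0.
[... 639 characters left out ...]
 0.51  1.37  1.91 -0.55  1.18 -2.25]
t1 1.57 24 [ 0.01  0.58  0.41  2.04 -0.39  0.6   2.26]
t1 1.57 250 [-0.54  0.35  1.1   1.91 -0.35  1.09  2.26]
t1 -1.57 24 [-0.28  0.69  0.81  2.06 -0.77  0.72 -0.55]
t1 -1.57 250 [-0.41  0.29  0.9   1.9  -0.26  1.07 -0.97]
t2 0 24 [ 0.27  0.7   0.44  1.79 -0.42  0.74  0.93]
t2 0 250 [-0.11  0.55  1.01  1.67 -0.5   1.2   1.01]
t2 3.14 24 [-0.22  1.2   1.33  1.82 -1.26  1.26 -1.63]
t2 3.14 250 [-0.25  0.76  1.35  1.67 -0.76  1.34 -1.91]
t2 1.57 24 [ 0.16  0.74  0.59  1.8  -0.57  0.78  2.62]
t2 1.57 250 [-0.19  0.64  1.17  1.67 -0.61  1.25  2.68]
t2 -1.57 24 [ 0.14  0.75  0.62  1.8  -0.6   0.78 -0.5 ]
t2 -1.57 250 [-0.13  0.57  1.05  1.67 -0.52  1.21 -0.53]
```

Run:
```python
from h import *
np.set_printoptions(precision=2,suppress=True)
robot.movep([502.5,344,230],ori(0)); robot.hold(.3)
o=robot.observe(); print(o['t'],o['tcp_pos'],o['contact_force'])
im=viewer.read_camera("wrist"); i=viewer.camera_info("wrist"); cv2.imwrite("pics/w1.png",im[:,:,::-1])
for r in viewer.pinpoint("tin_a_mid","wrist"): X=w(i,r['at']);print(r['confidence'],X,proj(i,X))
print(proj(i,[[502.5,344,80],[502.5,344,40],[502.5,344,0]]))
```

```text
3.3167 [502.13 344.56 229.9 ] [-0.38 -0.03  0.19]
[[281.8  197.82]
 [281.75 189.76]
 [281.7  183.25]]
```

View pics/w1.png

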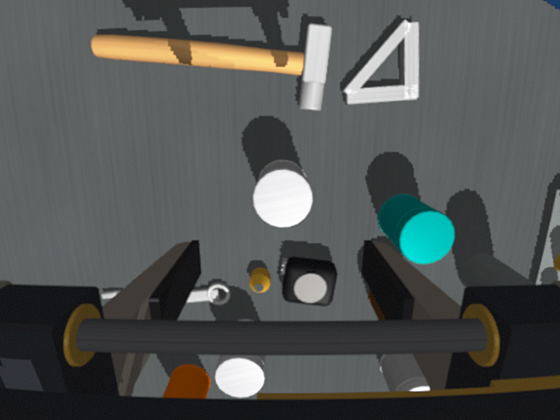

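The lid centre at (283,197) matches the prediction of (282,198), and the space around the fingers is clear. I'll grasp and weigh tin a.

```bash
cat >> h.py <<'E'
def fz():
    v=[]
    for _ in range(6):
        robot.hold(.1); v.append(robot.observe()['contact_force'])
    return np.mean(v,0)
def pick(n,z=25,phi=0,up=200):
    x,y=TIN[n]; robot.hold(.3); f0=fz()
    robot.servo_line([x,y,100],feed=150); robot.servo_line([x,y,z],feed=80)
    print('pre',robot.observe()['tcp_pos'],robot.observe()['contact_force'])
    grip(0.0,45); robot.hold(.2); o=robot.observe(); print('grip',o['grip_width']*92,o['contact_force'])
    robot.servo_line([x,y,z+30],feed=50); robot.servo_line([x,y,z+up],feed=150); robot.hold(.3); f1=fz()
    o=robot.observe(); print(n,'f0',f0,'f1',f1,'mass',(f0-f1)[2]/9.81,'w',o['grip_width']*92,'tau',o['wrist_torque'],'t',o['t'])
E
python3 - <<'E'
from h import *
np.set_printoptions(precision=2,suppress=True)
pick('a')
im=viewer.read_camera("side");cv2.imwrite("pics/s2.png",im[:,:,::-1])
E
```

```text
pre [502.95 344.22  25.49] [-0.   -0.81 -0.53]
grip 59.861446479735825 [ 1.54 -0.1   2.5 ]
a f0 [-0.06  0.04  0.36] f1 [-0.25 -0.13 -1.65] mass 0.20457089329954145 w 59.873302847122 tau [-0.11 -0.01  0.07] t 10.1333
```

View pics/s2.png

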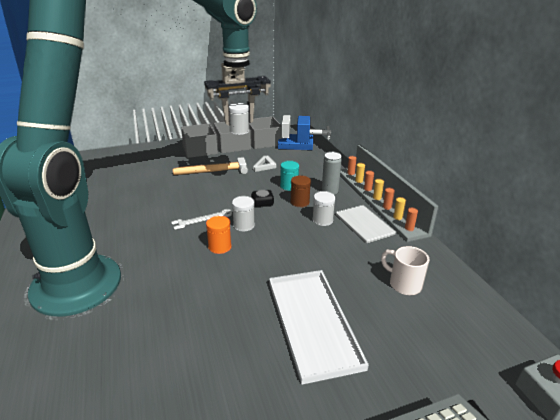

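Tin a weighs about 0.205 kg. That is below the 0.48 kg minimum for the full tin, so it goes in the tray.

```bash
cat >> h.py <<'E'
PH=-0.098
SLOT={-1:(489.2,-374.1),1:(505.8,-204.9)}
def place(x,y,phi,zc,move=True):
    if move: robot.movep([x,y,225],ori(phi))
    robot.hold(.3); f0=fz()
    robot.servo_line([x,y,zc+25],feed=150); robot.servo_line([x,y,zc+4],feed=40); robot.hold(.2); f1=robot.observe()['contact_force']
    z=zc+4
    while z>zc-5:
        z-=.7; robot.servo_line([x,y,z],feed=15); f=robot.observe()['contact_force']
        if f[2]-f0[2]>2.0: break
    o=robot.observe(); print('touch cmd z',z,'tcp',o['tcp_pos'],'f0',f0,'f',f,'t',o['t'])
    grip(0.78); robot.hold(.1); o=robot.observe(); print('open',o['grip_width']*92)
    robot.servo_line([x,y,z+90],feed=120); robot.servo_line([x,y,225],feed=250)
E
python3 - <<'E'
from h import *
np.set_printoptions(precision=2,suppress=True)
place(*SLOT[-1],PH,29.3)
for c in("side","top"):
    im=viewer.read_camera(c);cv2.imwrite(f"pics/{c}3.png",im[:,:,::-1])
print(robot.observe()['t'])
E
```

```text
touch cmd z 28.4 tcp [ 489.31 -374.24   29.23] f0 [ 0.08  0.03 -2.17] f [-1.17  1.39  5.26] t 17.5417
open 71.97107749357629
19.6
```

View pics/side3.png

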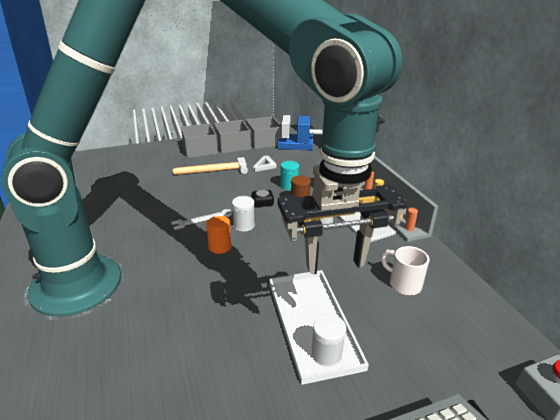

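View pics/top3.png

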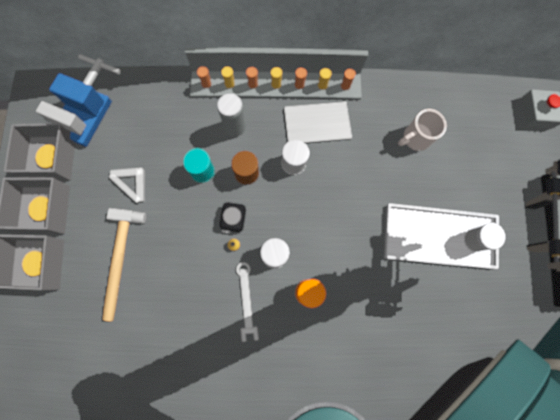

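Tin a stands upright in the tray's far slot, at (489,237) in the top view. Next is tin b.

```bash
sed -i 's/range(6)/range(4)/' h.py
python3 - <<'E'
from h import *
np.set_printoptions(precision=2,suppress=True)
x,y=TIN['b']; robot.movep([x,y,225],ori(0)); grip(1.0)
im=viewer.read_camera("wrist"); i=viewer.camera_info("wrist"); cv2.imwrite("pics/w4.png",im[:,:,::-1])
print(proj(i,[[x,y,80]]),robot.observe()['grip_width']*92,robot.observe()['t'])
g=(im.min(2)>200).astype(np.uint8); p=proj(i,[[x,y,80]])[0].astype(int)
n,l,st,ce=cv2.connectedComponentsWithStats(g); j=l[p[1],p[0]]; print(j,st[j],st[j][0]+st[j][2]/2,st[j][1]+st[j][3]/2)
E
```

```text
[[281.5  198.49]] 92.09309469410367 21.9333
2 [ 253  168   60   59 2707] 283.0 197.5
```

View pics/w4.png

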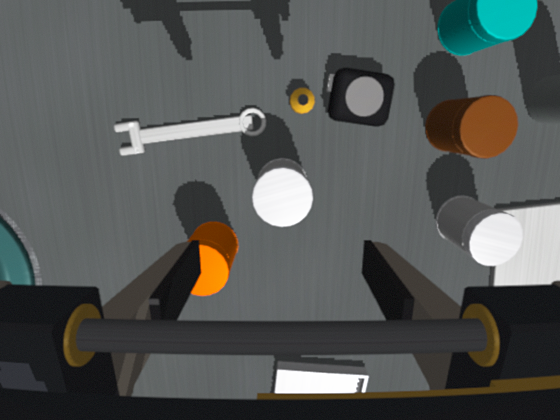

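The lid at (283,197.5) agrees with the prediction. The orange tin at (210,265) is clear of the finger path.

Run:
```python
from h import *
np.set_printoptions(precision=2,suppress=True)
pick('b')
```

```text
pre [450.82 119.52  25.32] [ 0.33  0.34 -0.79]
grip 60.18352164219146 [ 1.82 -0.93  1.51]
b f0 [ 0.2  -0.29 -0.4 ] f1 [-0.05 -0.15 -3.14] mass 0.279155637712617 w 59.76771087736339 tau [-0.08  0.06  0.04] t 28.2167
```

Tin b weighs about 0.28 kg, so it is also light and goes in the near slot. Then I'll lift c.

Run:
```python
from h import *
np.set_printoptions(precision=2,suppress=True)
place(*SLOT[1],PH,29.3)
x,y=TIN['c']; robot.movep([x,y,225],ori(0)); grip(1.0)
im=viewer.read_camera("wrist"); i=viewer.camera_info("wrist"); cv2.imwrite("pics/w5.png",im[:,:,::-1])
print(proj(i,[[x,y,80]]),robot.observe()['t'])
im=viewer.read_camera("top");cv2.imwrite("pics/top5.png",im[:,:,::-1])
```

```text
touch cmd z 28.4 tcp [ 505.93 -204.96   29.17] f0 [ 0.27 -0.16 -2.87] f [-1.27  1.11  7.77] t 34.0833
open 71.98658853134471
[[281.54 198.51]] 37.8083
```

View pics/w5.png

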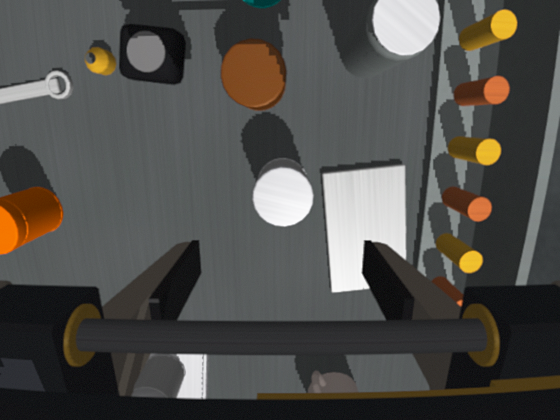

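View pics/top5.png

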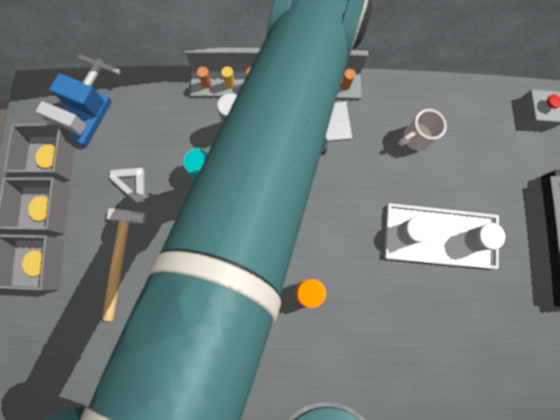

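Both light tins stand upright in the tray. Tin c's lid is at (283,196) as predicted. I'll pick it up and hold it.

Run:
```python
from h import *
np.set_printoptions(precision=2,suppress=True)
pick('c')
im=viewer.read_camera("side");cv2.imwrite("pics/s6.png",im[:,:,::-1])
im=viewer.read_camera("wrist");cv2.imwrite("pics/w6.png",im[:,:,::-1])
o=robot.observe();print(o['tcp_pos'],o['tcp_rot'],ori(0),abs(o['joint_velocities']).max(),o['t'])
```

```text
pre [678.46  73.39  25.54] [ 0.06  0.11 -0.15]
grip 60.277454785518266 [ 6.01 -0.65 -0.39]
c f0 [-0.22 -0.01  0.36] f1 [ 0.18  0.18 -7.69] mass 0.8197373609883419 w 59.66410730580145 tau [-0.08  0.03  0.06] t 44.1417
[678.    73.52 225.03] [ 1.21  1.21 -1.21] [ 1.21  1.21 -1.21] 0.0010678983375313176 44.2417
```

View pics/s6.png

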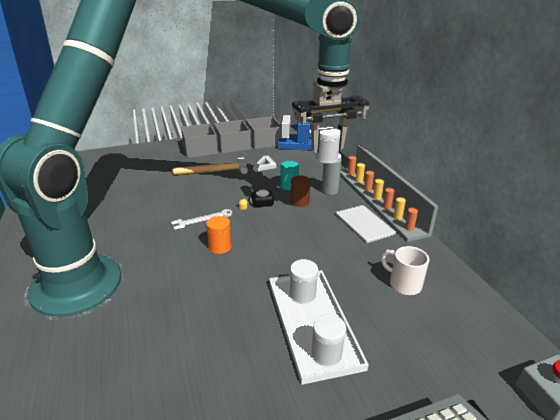

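View pics/w6.png

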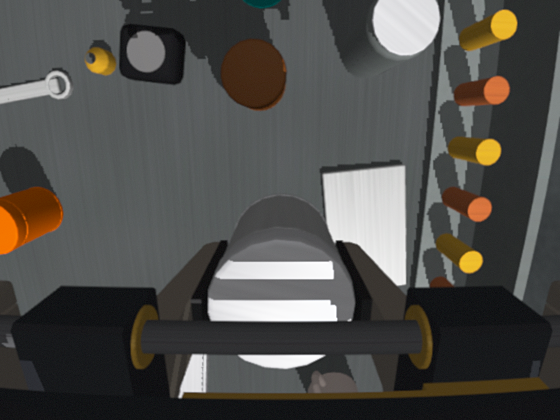

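Tin c weighs about 0.82 kg and is held upright with its underside near 200 mm. It isn't slipping, and both light tins are standing in the tray. Handing in.

Run:
```python
from h import *
robot.hold(.5); o=robot.observe(); print(o['contact_force'],o['grip_width']*92,o['t'])
robot.job_done()
```

```text
[-0.6629391   1.06026133 -7.76975617] 60.07433855472057 44.7417
the job is handed in; nothing more can be done
```

The heaviest tin is tin c, and I handed the job in at 44.7 s with the arm still holding it up.

- **Weights:** lifting gave about 0.20 kg for tin a, 0.28 kg for tin b and 0.82 kg for tin c. Tin c reads slightly over the stated 0.80 kg maximum, but that is within the force sensor's error and the gap to the others is large.
- **Light tins:** tins a and b were lowered until they touched the tray floor and are in the two end slots. The last side picture shows both upright. Touchdown force was about 7 N for a and 11 N for b.
- **Held tin:** tin c is upright and still with its underside about 200 mm up, touching only the gripper. The grip width and the load showed no slip before hand-in.
- **Other objects:** nothing else looks moved in the last pictures, but I did not measure each object's position again.
- **Disagreement between checks:** the two-camera lid heights came out at 73 to 77 mm against the stated 80 mm. The wrist views agreed with the grasp positions to within about 2 mm.

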